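# Knock a stuck bearing up out of its nest

### The job

The ball bearing is held down in the pocket of the nest fixture. Take the C-shaped knockout by its handle, bring its rod under the fixture, feel gently for the guide hole below (it sits a few millimetres off the pocket's axis, in a direction you cannot see; do not force the rod) and push the bearing up from below until it has snapped past the ball catches and stays up on them. Then draw the rod out and stand the knockout upright on the bench again, clear of the fixture, never touching the bearing with the fingers.

Things in the scene. Friction and masses are not known exactly. Their poses are not given: they have to be found in the camera images.
- stand: Nest fixture, fixed to the bench: aluminium plate on a dark column behind it. Origin: on the bench, on the pocket axis; z up, +x from pocket to column. Column x = +59 to +83 mm, 50 wide, rib before it from +48; base 6 mm high, x -38 to +97, 90 wide in y. Front (-x) and both sides (+-y) under the plate are open. Pushing the knockout on fixture or bush with over 25 N damages it.
- nest (a point): Centre of the pocket's mouth on the plate's top face, 122 mm above the bench; axes as the fixture's. The plate is 60 x 60 mm (x, y = -30 to +30), its underside 100 mm above the bench. The pocket is 33.6 mm wide, its floor 104 mm above the bench. In the floor lies a loose round steel ejector pad under the bearing (26 mm wide, underside 101 mm above the bench) which the rod pushes straight up, 18 mm at most; it drops back by itself.
- under_nest (a point): Point on the pocket axis 82 mm above the bench, level with the lower mouth of a brass guide bush (37 mm wide) hanging under the plate. Flat lower face with a straight 19 mm hole, no lead-in. The bush is eccentric: its axis lies 3.6 to 4.4 mm from the pocket axis in an unknown direction, not measured and not to be seen from above. Feel for it with light upward touches; the rod stops at the flat face or slips in.
- bearing_mid (a point): Steel ball bearing, 32 mm diameter, 9 mm high, 40 g; the point is its centre, half-way up. At first it lies in the pocket, centre 108.5 mm above the bench, held by four sprung balls just above it. 5 to 15 N upward drives it past them; after 14.5 mm of rise they snap in beneath and it stays up, centre about 123 mm above the bench, top about 5 mm above the plate.
- bearing: The same bearing; origin at the centre of its underside, z its axis.
- knockout_grip (a point): Centre of the knockout's handle: upright black block 26 mm in the tool's x, 18 mm in its y (grip it across y), 52 mm high; 151 mm above the foot's underside and on the rod's axis. z up, x away from the spine. Below the handle an arm, 115 to 125 mm above the foot's underside, runs in -x to the spine.
- knockout_tip (a point): Centre of the flat top of the knockout's rod, 54 mm above the foot's underside and 97 mm straight below knockout_grip, axes the same. The rod is 17 mm in diameter with a 1 mm x 45 degree chamfer round its top, and rises from a 24 mm wide collar whose top is 12 mm above the foot's underside.
- knockout: Loose C-shaped tool of dark steel, 0.28 to 0.46 kg, standing on its foot; origin on the rod axis at the foot's underside (height 0 on the bench), axes as knockout_grip. The C opens to +x and +-y. Spine: upright bar 24 mm wide, 46 to 56 mm in -x of the rod axis. Foot: slab 8 mm thick, 44 mm wide in y, from 58 mm in -x to 22 mm in +x of the axis.

How it is judged:
By the outcome, as a careful person would: the job done as asked, in the order asked, and still so for the second after the job is handed in, with the robot touching nothing.
It also fails if it takes over 67 s, if anything falls off the work surface, if the arm or the gripper's body presses on something with over 40 N, if the wrist force passes 120 N, or if a joint passes its speed limit or range.

### The arm

A 7-joint arm with a two-finger parallel gripper is mounted at the origin on a cart in front of the work surface, level with it; the furniture and walls round the work are solid. World frame = base frame: x ahead of the robot, y to its left, z up, the work surface at z = 0. Lengths are in m, angles in rad, forces in N, time in s.
With the tool pointing down it reaches from about 0.425 to 0.95 m from the base axis. Payload 4.7 kg.
Tool frame: the origin (TCP) lies between the finger pads; the fingertips stand 25 mm ahead of it and the grasp point (between the pads) lies 6 mm ahead of it; x points along the fingers, z is the direction in which the jaws open and shut, and the axes are right-handed (so a half turn about x gives the same grasp; the last joint's range is limited). The gripper opens to 85 mm and grips with 20 to 120 N. Pads are 22 mm wide; open, the fingers measure 114 mm over their backs; the gripper's body (76 mm by 85 mm) begins 54 mm behind the grasp point. The pads swing forward as they close: fully open they stand 13 mm farther back than shut.
Start: joints at [-1.373, 0.469, -0.049, 1.532, 0.024, 1.141, -0.082], TCP at [0.152, 0.658, 0.256] pointing down, gripper open.
Joint ranges: [-2.59, 2.59], [-0.33, 1.99], [-1.39, 1.29], [0.1, 2.45], [-1.04, 4.18], [0.21, 1.99], [-2.66, 2.66]. Speed limits (rad/s): [2.57, 2.57, 3.14, 3.14, 3.14, 3.14, 3.14].

### API

Orientations are given as a 3x3 rotation matrix whose columns are the frame's x, y, z axes.
In Python, from rig import * gives the robot as it stands. Calls block until the motion is done:
- movep(position, orientation): joint-space move of the TCP to a pose.
- move_l(position, attitude=None, feed=0.15, until_force=None): straight line of the TCP; attitude=None keeps the orientation; feed is the mean speed in m/s. With until_force (N) it stops when the force on the tool has changed by that much, and returns True; else False.
- move_joints(angles): joint-space move.
- command_gripper(opening, newtons=None): finger opening in m; newtons is the grip in N (None keeps the last); returns when the fingers have stopped.
- sleep(seconds).
- inverse_kinematics(position, orientation): joint angles nearest the present ones, or None.
- sense(): the state.
- camera(name): name is "scene" or "top" or "wrist"; returns (picture, depth): 384x512x3 uint8, red, green, blue; 384x512 float32, m along the optical axis (not along the pixel's ray), 0 where there is no reading.
- camera_params(name): a dict with "K" (3x3 intrinsics, pixels), "position" and "rotation" of the camera in the world; the wrist camera has in their place "tool_from_camera" (4x4, takes a point from camera to tool coordinates, whose origin is the TCP and whose axes are the tool frame's). Camera axes: x right, y down, z forward; pixel columns grow to the right and rows downward; lengths in m; the calibration is good to about 2 mm. A picture is of the moment at which its call begins: read the wrist's pose just before it. camera_params takes no time and is no camera call.
A pose or a line that the arm cannot do raises Unreachable and nothing moves.
- finish_job(): hands the job in, once; it reports no verdict.
The state is a dict: "time_s": time; "joint_pos": joint angles; "qd": joint speeds; "joint_efforts": joint torques, N m; "position": TCP position; "tcp_rot": TCP orientation; "wrist_force": force on the tool from outside, world axes, zero at the start; "ft_torque": the same for the moment, N m; "finger_gap": finger opening in m.
Only numpy, scipy, OpenCV 4.12 (cv2) and the standard library are available. Lean on these libraries where they do the work, as an engineer would, in place of code of your own. Each camera call takes 0.05 s, during which the arm holds its last target. There are 200 camera calls.

## Working session

There is one attempt and no reset: what is moved stays moved. The work goes in short steps, each a Python script; the robot and the scene stay as the last script left them, time stands still between calls to the robot, and variables do not carry over. Pictures are saved under pics/ and viewed, about 8 in all and at most 12, crops included, and the job is handed in when it is done.

```bash
ls; mkdir -p pics
python3 - <<'E'
from rig import *
import cv2,numpy as np
for n in ["scene","top"]:
    p,d=camera(n); cv2.imwrite(f"pics/{n}0.png",p[:,:,::-1]); np.savez(f"{n}0.npz",p=p,d=d)
    c=camera_params(n); print(n,np.round(c["K"],1).tolist(),c["position"],np.round(c["rotation"],3).tolist())
print(camera_params("wrist")["tool_from_camera"])
s=sense();print(s["time_s"],s["wrist_force"],s["tcp_rot"])
a=cv2.imread("pics/scene0.png");b=cv2.imread("pics/top0.png")
cv2.imwrite("pics/both0.png",cv2.resize(np.vstack([a,b]),None,fx=.78,fy=.78))
E
```

```text
pics
scene [[352.6, 0.0, 252.8], [0.0, 352.6, 195.4], [0.0, 0.0, 1.0]] [-0.03111848 -0.2790322   0.6201865 ] [[0.404, -0.555, 0.727], [-0.915, -0.248, 0.319], [0.003, -0.794, -0.608]]
top [[398.6, 0.0, 260.8], [0.0, 398.6, 194.1], [0.0, 0.0, 1.0]] [0.52286019 0.01651368 0.9695591 ] [[-0.024, -0.996, 0.091], [-0.999, 0.021, -0.031], [0.029, -0.092, -0.995]]
[[-5.93901648e-04 -2.70873399e-01  9.62614798e-01 -1.17240083e-01]
 [-7.96180062e-04 -9.62614534e-01 -2.70873816e-01  6.82913906e-02]
 [ 9.99999507e-01 -9.27287115e-04  3.56034359e-04  1.33547277e-03]
 [ 0.00000000e+00  0.00000000e+00  0.00000000e+00  1.00000000e+00]]
0.1 [-0.02987965 -0.19782667  0.69129075] [[-3.44608870e-04 -9.74398164e-01  2.24829043e-01]
 [-1.76340390e-03  2.24829299e-01  9.74396571e-01]
 [-9.99998386e-01 -6.06787092e-05 -1.79573569e-03]]
```

View pics/both0.png

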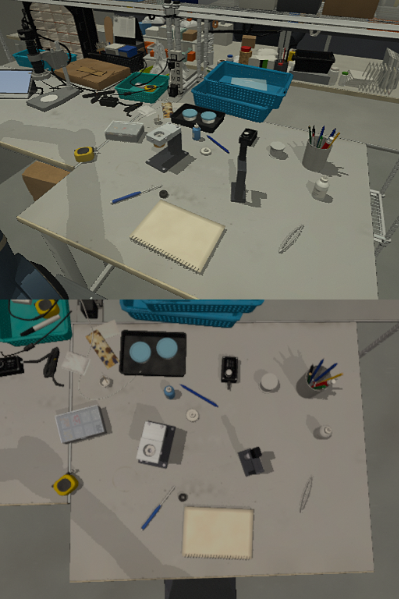

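```bash
cat > h.py <<'E'
import numpy as np,cv2
from rig import *
def world(name,d):
    c=camera_params(name);K=c["K"];v,u=np.mgrid[:384,:512]
    P=np.stack([(u-K[0,2])/K[0,0]*d,(v-K[1,2])/K[1,1]*d,d],-1)
    return P@np.array(c["rotation"]).T+np.array(c["position"])
E
python3 - <<'E'
from h import *
z=np.load("top0.npz");W=world("top",z["d"])
im=cv2.imread("pics/top0.png")
c=cv2.resize(im[140:240,160:355],None,fx=4,fy=4,interpolation=cv2.INTER_CUBIC)
cv2.imwrite("pics/topc.png",c)
def box(m,n):
    q=W[m]; r=cv2.minAreaRect((q[:,:2]*1000).astype(np.float32)); print(n,len(q),q.mean(0).round(4),np.median(q[:,2]).round(4),r)
v,u=np.mgrid[:384,:512]
A=(u>160)&(u<250)&(v>140)&(v<240); B=(u>290)&(u<350)&(v>150)&(v<240)
for lo,hi in [(.113,.128),(.003,.012)]: box(A&(W[...,2]>lo)&(W[...,2]<hi),("st",lo))
for lo,hi in [(.165,.19),(.11,.14),(.004,.014)]: box(B&(W[...,2]>lo)&(W[...,2]<hi),("ko",lo))
for n,m in(("A",A),("B",B)): print(n,np.histogram(W[m][:,2],bins=np.arange(-.01,.24,.01)))
E
```

```text
('st', 0.113) 1341 [0.6286 0.1327 0.1209] 0.1211 ((626.3801879882812, 133.56356811523438), (67.96607208251953, 110.61847686767578), 75.88575744628906)
('st', 0.003) 1287 [0.6293 0.1039 0.0057] 0.0053 ((625.5802001953125, 122.14155578613281), (214.65701293945312, 239.47874450683594), 88.78339385986328)
('ko', 0.165) 125 [ 0.5895 -0.145   0.1766] 0.177 ((589.7188720703125, -145.60916137695312), (25.524168014526367, 18.277912139892578), 15.886531829833984)
('ko', 0.11) 280 [ 0.5609 -0.1526  0.1252] 0.1254 ((569.1764526367188, -152.1811981201172), (67.77183532714844, 24.573665618896484), 17.34963035583496)
('ko', 0.004) 457 [ 0.5815 -0.1487  0.0078] 0.0079 ((607.7823486328125, -158.82528686523438), (141.6903839111328, 214.37680053710938), 87.15780639648438)
A (array([2487, 4687,   79,    6,    7,    3,    7,    0,    0,    0,   16,
         72,  455,  959,    0,    0,    0,    0,    0,    0,    0,    0,
          0,    0]), array([-0.01,  0.  ,  0.01,  0.02,  0.03,  0.04,  0.05,  0.06,  0.07,
        0.08,  0.09,  0.1 ,  0.11,  0.12,  0.13,  0.14,  0.15,  0.16,
        0.17,  0.18,  0.19,  0.2 ,  0.21,  0.22,  0.23]))
B (array([1665, 2953,  105,    8,   10,    9,   24,    4,    5,    4,    2,
          5,   11,  258,   11,   11,   14,   11,  119,    1,    0,    0,
          0,    0]), array([-0.01,  0.  ,  0.01,  0.02,  0.03,  0.04,  0.05,  0.06,  0.07,
        0.08,  0.09,  0.1 ,  0.11,  0.12,  0.13,  0.14,  0.15,  0.16,
        0.17,  0.18,  0.19,  0.2 ,  0.21,  0.22,  0.23]))
```

View pics/topc.png

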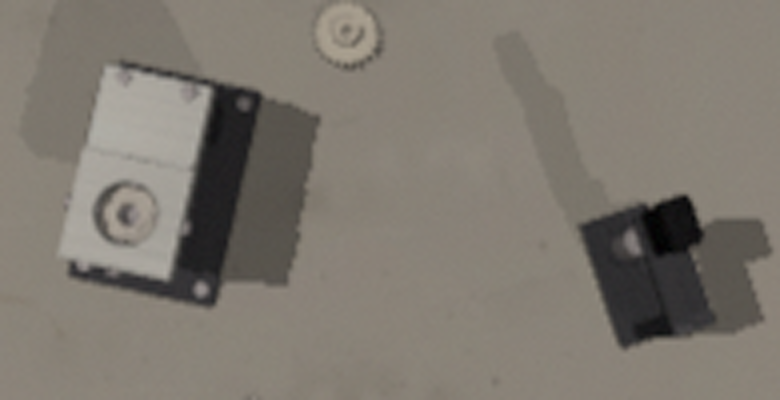

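```bash
cat >> h.py <<'E'
def R(yaw):
    c,s=np.cos(yaw),np.sin(yaw)
    return np.array([[0,-c,-s],[0,-s,c],[-1,0,0.]])
def wshot(tag):
    s=sense();p,d=camera("wrist");cv2.imwrite(f"pics/{tag}.png",p[:,:,::-1])
    np.savez(tag+".npz",d=d,pos=s["position"],rot=s["tcp_rot"]);return s
def wray(tag,uv,z):
    "pixel -> world point at height z"
    q=np.load(tag+".npz");c=camera_params("wrist");K=np.array(c["K"]);T=np.array(c["tool_from_camera"])
    r=np.linalg.inv(K)@np.array([uv[0],uv[1],1.]);r=q["rot"]@(T[:3,:3]@r);o=q["pos"]+q["rot"]@T[:3,3]
    return o+r*(z-o[2])/r[2]
def wproj(tag,P):
    q=np.load(tag+".npz");c=camera_params("wrist");K=np.array(c["K"]);T=np.array(c["tool_from_camera"])
    t=(np.array(P)-q["pos"])@q["rot"];a=K@(np.linalg.inv(T)@np.r_[t,1])[:3];return a[:2]/a[2]
E
python3 - <<'E'
from h import *
c=camera_params("top");K=np.array(c["K"])
def tray(u,v,z):
    r=np.array(c["rotation"])@np.linalg.inv(K)@[u,v,1];o=np.array(c["position"]);return o+r*(z-o[2])/r[2]
print("pocket",tray(160+127/4,140+213/4,.121),"handle",tray(160+675/4,140+225/4,.177))
movep([.6007,.140,.25],R(np.radians(-13.7)));s=wshot("w1");print(s["time_s"],s["position"])
movep([.5895,-.145,.30],R(np.radians(16.9)));s=wshot("w2");print(s["time_s"],s["position"],s["joint_pos"],s["wrist_force"])
a=cv2.imread("pics/w1.png");b=cv2.imread("pics/w2.png");cv2.imwrite("pics/w12.png",cv2.resize(np.vstack([a,b]),None,fx=.78,fy=.78))
E
```

```text
pocket [0.60561842 0.13699035 0.121     ] handle [ 0.58830993 -0.14449583  0.177     ]
2.5333 [0.60045474 0.1414787  0.24991007]
3.7 [ 0.58990151 -0.14315388  0.2996584 ] [-0.09904436  0.32992481  0.35129801  1.66535472 -0.12254497  1.16839447
  2.15067687] [ 0.25283245  0.21955342 -0.9841026 ]
```

View pics/w12.png

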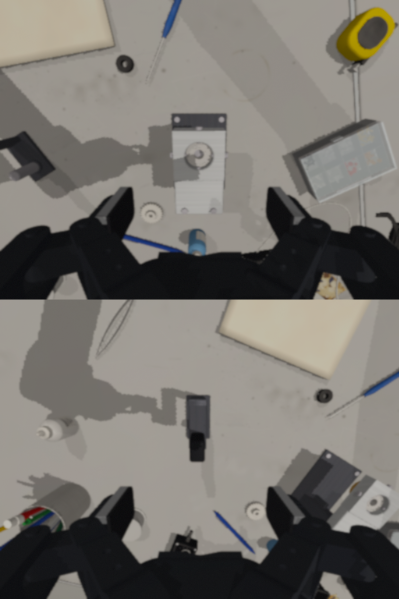

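Run:
```python
import cv2,numpy as np
a=cv2.imread("pics/w1.png")[140:280,200:310];b=cv2.imread("pics/w2.png")[100:230,200:310]
f=lambda i:cv2.resize(i,None,fx=4,fy=4,interpolation=cv2.INTER_CUBIC)[:560]
A=f(a);B=f(b);B=np.vstack([B,np.zeros((560-B.shape[0],440,3),np.uint8)])[:, :350]
cv2.imwrite("pics/w12c.png",np.hstack([A,B]))
```

```text
(no output)
```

View pics/w12c.png

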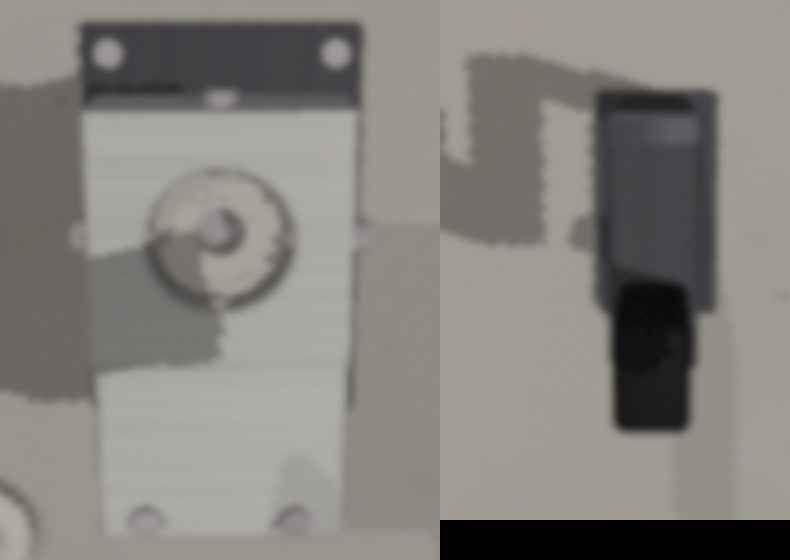

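Run:
```python
from h import *
f=lambda x,y,x0,y0:((x+.5)/4-.5+x0,(y+.5)/4-.5+y0)
w1=lambda x,y,z:wray("w1",f(x,y,200,140),z)
w2=lambda x,y,z:wray("w2",f(x-440,y,200,100),z)
for n,x,y in [("L",147,239),("Rr",297,239),("T",222,168),("B",222,311),("pFL",83,110),("pFR",358,109),("pBL",104,535),("pBR",341,535)]: print(n,w1(x,y,.122).round(4))
for n,x,y,z in [("hFL",614,431,.177),("hFR",689,431,.177),("hNL",611,365,.177),("hNR",694,365,.177),("armL",608,112,.125),("armR",699,112,.125),("footL",596,310,.008),("footR",716,310,.008),("footNL",597,92,.008),("footNR",718,92,.008)]: print(n,w2(x,y,z).round(4))
s=sense();print(s["position"],s["tcp_rot"].round(3))
for t in("w1","w2"):
    q=np.load(t+".npz");R_=q["rot"];print(np.degrees(np.arctan2(-R_[0,2],R_[1,2])))
```

```text
L [0.6023 0.1238 0.122 ]
Rr [0.6103 0.1567 0.122 ]
T [0.5904 0.1441 0.122 ]
B [0.6231 0.1362 0.122 ]
pFL [0.5706 0.1177 0.122 ]
pFR [0.5845 0.1761 0.122 ]
pBL [0.6726 0.0946 0.122 ]
pBR [0.6862 0.1506 0.122 ]
hFL [ 0.6043 -0.1496  0.177 ]
hFR [ 0.5995 -0.1337  0.177 ]
hNL [ 0.5899 -0.1545  0.177 ]
hNR [ 0.5846 -0.1371  0.177 ]
armL [ 0.5412 -0.1719  0.125 ]
armR [ 0.5346 -0.1501  0.125 ]
footL [ 0.6172 -0.1603  0.008 ]
footR [ 0.6043 -0.1181  0.008 ]
footNL [ 0.5424 -0.1814  0.008 ]
footNR [ 0.53  -0.141  0.008]
[ 0.58997951 -0.142714    0.29953365] [[-0.001 -0.956 -0.293]
 [ 0.001 -0.293  0.956]
 [-1.     0.     0.001]]
-13.577010508686824
17.011560250657652
```

Run:
```python
from h import *
Ry=R(np.radians(17.0)); t=np.array([.5896,-.1455])
movep([*t,.25],Ry);print(sense()["position"]);sleep(.3);p=sense()["position"];print(p)
cmd=np.array([*t,.25])
e=p-cmd; print("err",e)
c2=t-e[:2]
hit=move_l([*c2,.158],Ry,feed=.1,until_force=6);sleep(.2);s=sense();print(hit,s["position"],s["wrist_force"])
```

```text
[ 0.58917342 -0.14377145  0.24878324]
[ 0.59035753 -0.14560704  0.2515453 ]
err [ 0.00075753 -0.00010704  0.0015453 ]
False [ 0.58918651 -0.14549494  0.15866854] [0.19697696 0.04334358 0.93631201]
```

Run:
```python
from h import *
for i in range(5): s=sense();print(s["time_s"],s["position"].round(5),s["wrist_force"].round(2))
command_gripper(.0,100);s=sense();print(s["time_s"],s["position"].round(5),s["finger_gap"],s["wrist_force"].round(2))
for i in range(4): sleep(.05);s=sense();print(s["time_s"],s["position"].round(5),s["joint_pos"].round(4),s["wrist_force"].round(2))
```

```text
5.6333 [ 0.58919 -0.14549  0.15867] [0.2  0.04 0.94]
5.6333 [ 0.58919 -0.14549  0.15867] [0.2  0.04 0.94]
5.6333 [ 0.58919 -0.14549  0.15867] [0.2  0.04 0.94]
5.6333 [ 0.58919 -0.14549  0.15867] [0.2  0.04 0.94]
5.6333 [ 0.58919 -0.14549  0.15867] [0.2  0.04 0.94]
6.2583 [ 0.58917 -0.14572  0.15817] 0.01702729754914778 [ 1.48 -0.73  0.16]
6.3083 [ 0.58917 -0.14567  0.15817] [-0.064   0.4683  0.3179  1.8159 -0.1829  0.8851  2.2056] [ 1.93 -0.33  0.93]
6.3583 [ 0.58916 -0.14569  0.15815] [-0.064   0.4683  0.3179  1.8159 -0.1829  0.8851  2.2055] [ 0.96 -1.75  0.15]
6.4083 [ 0.58915 -0.14567  0.15817] [-0.064   0.4683  0.3179  1.8159 -0.1829  0.8851  2.2055] [ 1.11 -1.65 -0.31]
6.4583 [ 0.58914 -0.14563  0.15816] [-0.064   0.4683  0.3178  1.8159 -0.1829  0.8851  2.2055] [ 1.25 -0.7  -0.5 ]
```

```bash
cat >> h.py <<'E'
YF=np.radians(-13.4);EX=np.array([np.cos(YF),np.sin(YF)]);EY=np.array([-EX[1],EX[0]])
AX=np.array([.6066,.1401]); Z0=.15816; OFF=.0005
def tgt(dx,dy,h):  # TCP target: rod axis at (dx,dy) in fixture frame, foot height h
    q=AX+EX*(dx-OFF)+EY*dy;return [q[0],q[1],Z0+h]
def where():
    s=sense();p=s["position"];q=p[:2]-AX
    return np.array([q@EX+OFF,q@EY,p[2]-Z0]),s
E
python3 - <<'E'
from h import *
p=sense()["position"]
print(inverse_kinematics(tgt(-.1,0,.08),R(YF)),inverse_kinematics(tgt(0,0,.018),R(YF)))
move_l([p[0],p[1],Z0+.08],feed=.15);w,s=where();print(s["wrist_force"],s["ft_torque"],s["finger_gap"])
movep(tgt(-.1,0,.08),R(YF));sleep(.2)
move_l(tgt(-.1,0,.018),R(YF),feed=.15);sleep(.3)
w,s=where();print(s["time_s"],w*1000,s["tcp_rot"].round(4),s["joint_pos"].round(3),s["wrist_force"])
wshot("w3");p,d=camera("scene");cv2.imwrite("pics/s3.png",p[:,:,::-1])
a=cv2.imread("pics/w3.png");b=cv2.resize(cv2.imread("pics/s3.png")[120:270,150:350],(512,384),interpolation=cv2.INTER_CUBIC)
cv2.imwrite("pics/c3.png",cv2.resize(np.vstack([a,b]),None,fx=.78,fy=.78))
E
```

```text
[-0.7195568   0.26470378  0.39998153  1.90744122 -0.12192902  0.99289914
  1.07162672] [-0.59390023  0.48019867  0.40918116  1.76735969 -0.22940923  0.94113571
  1.24684957]
[-1.05785494 -0.22777078 -3.77805917] [-0.00952431  0.01127814 -0.01609758] 0.017139476414667204
9.425 [-99.62290283   0.28394802  18.83167477] [[ 1.400e-03 -9.728e-01  2.316e-01]
 [ 8.000e-04  2.316e-01  9.728e-01]
 [-1.000e+00 -1.200e-03  1.100e-03]] [-0.647  0.335  0.319  1.967 -0.137  0.858  1.082] [ 0.40903865  0.13627155 -3.23431647]
```

View pics/c3.png

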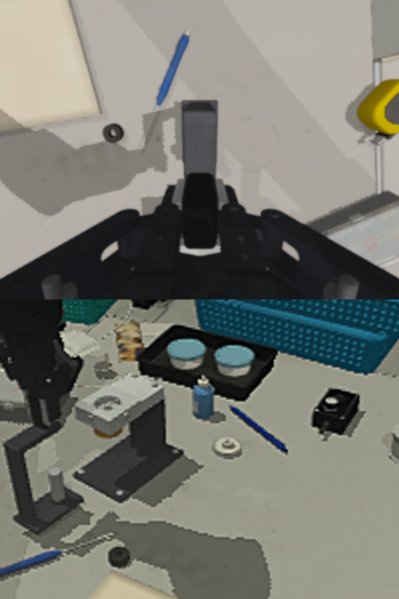

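Run:
```python
from h import *
im=cv2.imread("pics/s3.png");c=camera_params("scene");K=np.array(c["K"]);Rc=np.array(c["rotation"]);o=np.array(c["position"])
pr=lambda P:(lambda a:a[:2]/a[2])(K@Rc.T@(np.array(P)-o))
F=lambda x,y,z:np.r_[AX+EX*x+EY*y,z]
S=12;x0,y0=180,155
cr=cv2.resize(im[y0:205,x0:240],None,fx=S,fy=S,interpolation=cv2.INTER_CUBIC)
px=lambda P:tuple(int(round(v)) for v in (pr(P)-[x0,y0]+.5)*S)
for x,y in[(-.03,-.03),(.03,-.03),(-.03,.03),(.03,.03)]:
    cv2.circle(cr,px(F(x,y,.122)),3,(0,0,255),-1);cv2.circle(cr,px(F(x,y,.1)),3,(0,255,0),-1)
th=np.linspace(0,6.28,40)
for z in(.082,):
    for t in th: cv2.circle(cr,px(F(.0185*np.cos(t),.0185*np.sin(t),z)),1,(255,0,0),-1)
cv2.imwrite("pics/s3c.png",cr)
h=cv2.cvtColor(im,cv2.COLOR_BGR2HSV)[178:194,190:222]
m=(h[...,0]>6)&(h[...,0]<24)&(h[...,1]>110);
for r,row in enumerate(m): 
    i=np.where(row)[0]
    if len(i): print(178+r,190+i.min(),190+i.max(),len(i))
print("u of axis z.085",pr(F(0,0,.085)),"d/ex",pr(F(.004,0,.085))-pr(F(0,0,.085)),"d/ey",pr(F(0,.004,.085))-pr(F(0,0,.085)))
```

```text
185 197 210 3
186 198 210 6
187 198 209 8
188 200 207 8
u of axis z.085 [203.99580727 182.83135367] d/ex [ 1.05547212 -0.70122384] d/ey [-1.11375121 -0.53778791]
```

View pics/s3c.png

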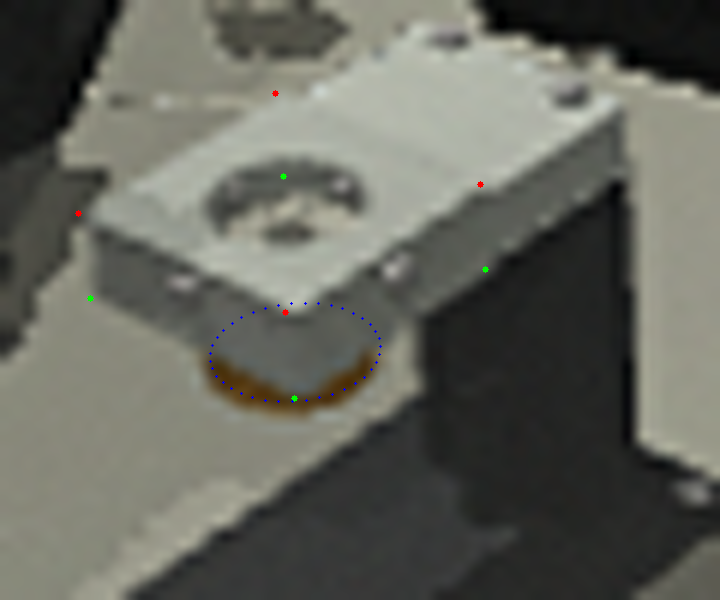

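```bash
cat >> h.py <<'E'
def touch(a,r=.004,top=.036,f=4):
    dx,dy=r*np.cos(np.radians(a)),r*np.sin(np.radians(a))
    move_l(tgt(dx,dy,.0255),R(YF),feed=.03);sleep(.15)
    w0,_=where()
    hit=move_l(tgt(dx,dy,top),R(YF),feed=.02,until_force=f)
    w,s=where();print(a,r,hit,(w0*1000).round(2),(w*1000).round(2),s["wrist_force"].round(1),s["ft_torque"].round(2),s["time_s"],flush=True)
    return w[2]>.0315
E
python3 - <<'E'
from h import *
hit=move_l(tgt(-.004,-.001,.018),R(YF),feed=.1,until_force=6);w,s=where();print(hit,w*1000,s["wrist_force"])
if not hit:
  for a in(192,165,219):
    if touch(a): print("IN");break
E
```

```text
False [-4.72132141 -0.84665121 17.82414457] [-0.08554604  0.28624238 -3.32923413]
192 0.004 False [-4.05 -0.85 25.44] [-4.07 -0.99 36.02] [-0.6 -0.4 -2.5] [-0.18  0.32 -0.01] 11.8583
IN
```

Run:
```python
from h import *
d=(-.00407,-.00095)
for h in(.046,.052,.056,.060,.0635):
    hit=move_l(tgt(*d,h),R(YF),feed=.025,until_force=20);w,s=where();print(hit,(w*1000).round(2),s["wrist_force"].round(1),s["ft_torque"].round(2),s["time_s"],flush=True)
    if hit:break
sleep(.2);w,s=where();print((w*1000).round(2),s["wrist_force"].round(1))
p,_=camera("scene");cv2.imwrite("pics/s4.png",p[:,:,::-1])
```

```text
False [-4.1  -1.01 46.18] [-1.7 -0.5 -2.2] [-0.13  0.34 -0.02] 12.4083
False [-4.07 -0.96 52.3 ] [-1.3 -0.6 -3.7] [-0.18  0.4  -0.06] 12.8
False [-4.06 -0.94 56.3 ] [-2.6 -0.3 -2.6] [-0.21  0.36  0.02] 13.1083
False [-4.06 -0.95 60.31] [-0.5 -0.9 -2.4] [-0.18  0.36  0.04] 13.4167
False [-4.02 -0.99 63.72] [-1.9 -0.2 -2.8] [-0.24  0.27  0.01] 13.7083
[-4.04 -0.94 63.5 ] [-1.2  0.2 -2.9]
```

Run:
```python
from h import *
a=cv2.imread("pics/s4.png")[130:230,160:260];b=cv2.imread("pics/s3.png")[130:230,160:260]
f=lambda i:cv2.resize(i,(400,400),interpolation=cv2.INTER_CUBIC)
cv2.imwrite("pics/c4.png",np.hstack([f(a),f(b)]))
```

```text
(no output)
```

View pics/c4.png

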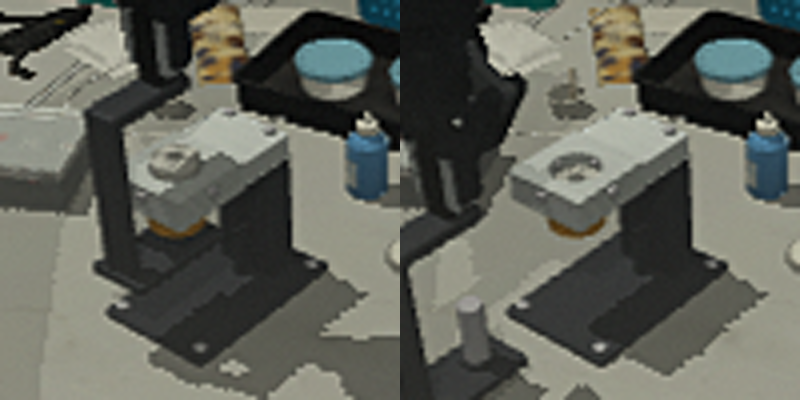

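Run:
```python
from h import *
d=(-.00405,-.00095)
for h in(.045,.018):
    hit=move_l(tgt(*d,h),R(YF),feed=.05,until_force=12);sleep(.1);w,s=where();print(hit,(w*1000).round(2),s["wrist_force"].round(1),s["time_s"],flush=True)
    if hit:break
if not hit:
    hit=move_l(tgt(-.11,0,.018),R(YF),feed=.1,until_force=10);sleep(.2);w,s=where();print(hit,(w*1000).round(2),s["wrist_force"].round(1),s["ft_torque"].round(3),s["time_s"],s["finger_gap"])
    p,_=camera("scene");cv2.imwrite("pics/s5.png",p[:,:,::-1])
    cv2.imwrite("pics/c5.png",cv2.resize(p[120:230,120:260,::-1],None,fx=4,fy=4,interpolation=cv2.INTER_CUBIC))
```

```text
False [-3.98 -1.08 45.03] [-1.1 -0.5 -2.6] 14.575
False [-3.62 -0.68 18.43] [-0.2  0.1 -3.3] 15.3667
False [-109.51   -0.12   17.94] [-0.8 -0.2 -1.7] [-0.054 -0.09   0.007] 16.775 0.016714952331297807
```

View pics/c5.png

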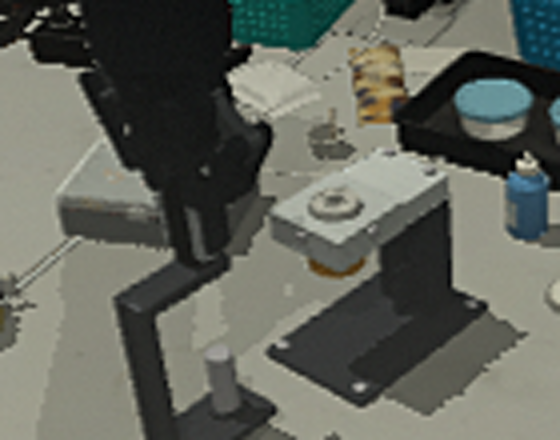

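Run:
```python
from h import *
Ry=R(np.radians(17.0));g=[.58915,-.1456]
move_l(tgt(-.1,0,.08),R(YF),feed=.12)
movep([*g,Z0+.08],Ry);sleep(.3)
move_l([*g,Z0+.008],Ry,feed=.12);sleep(.3);print(where()[0]*1000,sense()["position"])
hit=move_l([*g,Z0-.002],Ry,feed=.015,until_force=3);w,s=where();print(hit,w[2]*1000,s["wrist_force"],s["time_s"])
if w[2]<.003:
    command_gripper(.085);sleep(.2);s=sense();print(s["finger_gap"],s["wrist_force"])
    move_l([*g,.30],Ry,feed=.12);sleep(.3);s=sense();print(s["position"],s["time_s"],s["wrist_force"])
    movep([.50,-.02,.38],Ry);sleep(.3)
for n in("scene","top"):
    p,d=camera(n);cv2.imwrite(f"pics/{n}6.png",p[:,:,::-1]);np.savez(n+"6.npz",d=d)
wshot("w6")
z=cv2.imread("pics/scene6.png")[110:270,150:350]
W=world("scene",np.load("scene6.npz")["d"]);q=W[...,:2]-AX
m=lambda r0,r1:(np.hypot(*np.moveaxis(q,-1,0))<r1)&(np.hypot(*np.moveaxis(q,-1,0))>=r0)&(W[...,2]>.1)
print("bearing z",np.percentile(W[m(0,.015)][:,2],[20,50,80,95]),"plate",np.percentile(W[m(.021,.029)][:,2],[20,50,80,95]))
Wt=world("top",np.load("top6.npz")["d"]);v,u=np.mgrid[:384,:512]
mm=(u>290)&(u<350)&(v>150)&(v<240)&(Wt[...,2]>.165)&(Wt[...,2]<.19);print("handle",mm.sum(),Wt[mm].mean(0) if mm.any() else 0)
cv2.imwrite("pics/c6.png",cv2.resize(z,(750,600),interpolation=cv2.INTER_CUBIC))
```

```text
[  50.060619  -281.9679806    8.6731181] [ 0.58946589 -0.14567722  0.16683312]
True -0.07696116691360833 [ 0.28244447 -0.30283758  4.42375297] 20.6083
0.08557795998916759 [ 0.01764961  0.27438088 -0.14064778]
[ 0.58904988 -0.14560371  0.29963594] 23.1167 [-0.112244    0.36354545  0.2567302 ]
bearing z [0.1261234  0.12715593 0.12790431 0.12895431] plate [0.12162732 0.12234212 0.1232332  0.12363926]
handle 122 [ 0.58948904 -0.14446034  0.1763363 ]
```

View pics/c6.png

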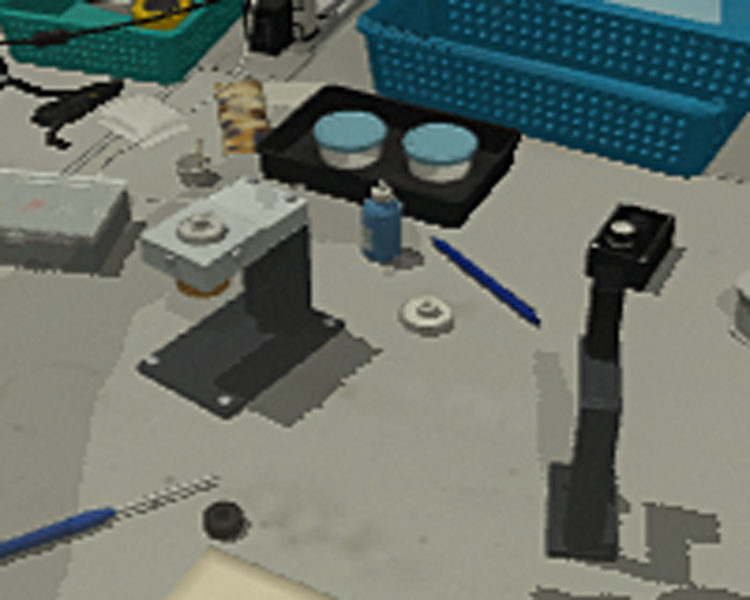

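Picture: the bearing sits proud of the plate (crop 203,228), its top about 5 mm above it by depth. The knockout stands upright (585,400), and the arm is clear.

```bash
python3 -c "
from rig import *
print(sense()['time_s'],finish_job())"
```

```text
the job is handed in; nothing more can be done
24.2917 None
```

The bearing is up on the ball catches, and the knockout stands upright on the bench at its starting spot, well clear of the fixture. I handed the job in at about 24 s of the 67 s allowed.

**Finding the hole:** A side view of the brass bush suggested the hole lay about 4 mm off the pocket axis, towards the front. The rod slipped in on the first light touch. I then pushed the pad up about 16.5 mm, drew the rod straight out and set the knockout down.

**Last checks:**
- **Bearing:** with the rod out, depth readings put its top at 127 mm and the plate at 122 mm, so it stands the expected 5 mm proud.
- **Knockout:** it is upright, with its handle top at 176 mm (177 expected). The gripper is open and clear of everything.
- **Forces:** at every point I sampled, the wrist force stayed below 5 N.

**What disagreed:**
- **Catch force:** I never saw the expected 5–15 N peak as the bearing passed the catches. I only sampled at the end of each step, so only the pictures and depth readings confirm the snap.
- **Pocket position:** the top camera placed the pocket about 3 mm from where the wrist camera did. I used the wrist camera's value, and the rod's entry was consistent with it.

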